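# Snap a sample tube into the free spring clip of a tube mixer

## Task

Load the loose sample tube on the tube mixer: take it from its cradle and lay it level, centred along its length, across the open mouth of the empty spring clip, and let go of it there, so that it rests on the two flared jaws. Then press it down from above with the fingertips until the jaws snap shut over it and it lies fully home in the clip. Leave the beaker and the sample cup where they stand.

Things in the scene. Friction and masses are not known exactly. Their poses are not given: they have to be found in the camera images.
- tube_mid (a point): Loose capped sample tube: white-labelled round tube 98 mm long, 15.4 mm in diameter, 25 g nominal; it starts lying level in the V rests of the cradle. This point is its centre (half its length, on its axis). The point's z axis runs along the tube, towards the cap.
- cradle: Grey cradle fixed on the bench, where the tube starts: plate 60 x 100 x 6 mm with two V rests, each 10 mm wide, at y = -33 and +33 mm, 56 mm clear between them; their tops are 42 mm above the bench. Origin: centre of its underside, on the bench. Its y axis is the direction of the tube lying in it; the tube's axis is about 43 mm above the bench.
- mixer: Low tube mixer fixed on the bench: white housing under an aluminium deck 215 (x) x 140 (y) x 6 mm whose top is 41 mm above the bench. Its x and y axes are the deck's; it does not rock. It carries two identical steel spring clips 110 mm apart on the deck's x axis, one empty, one holding another tube; which is the nearer to the robot varies. Origin: centre of its underside.
- seat (a point): The EMPTY spring clip: this point is where the tube's centre lies when it is fully home, 63 mm above the bench (22 mm above the deck). Its y axis is the direction of the tube in the clip, z up, x across the jaws. A tube laid in the mouth rests with its axis about 14 mm above this point; pressed at its middle it resists with 5 to 9 N while the jaws spread, then drops on a rigid V saddle, jaws closed over it.
- clip_free: The empty clip itself; origin: centre of its underside, on the deck, axes as the seat's. Two pairs of jaw blades, 8 mm wide, at y = -26 and +26 mm, with 44 mm clear between them for fingers. The jaws at -x and +x hinge 6 mm above the deck and are sprung shut; their flared lips form a V mouth about 30 mm wide at its top, 42 mm above the deck, down to an 11 mm throat 29 mm above the deck.
- full_seat (a point): The OCCUPIED spring clip, like the empty one: the centre of the tube already held in it, y along that tube. Not to be used.
- jaw_near (a joint): Hinge of the empty clip's jaw at its -x side, rad: 0 shut (also when empty, and when the tube is home), about 0.1 as the tube passes the throat. Sprung to 0.
- jaw_far (a joint): Hinge of the empty clip's jaw at its +x side, rad; as the other.
- beaker: Small empty beaker, 54 mm wide, 70 mm high, standing loose on the bench; bystander. Origin: centre of its underside.
- cup: Lidded sample cup, 62 mm wide, 66 mm high, loose on the bench; bystander. Origin: centre of its underside.

How it is judged:
By the outcome, as a careful person would: the job done as asked, in the order asked, and still so for the second after the job is handed in, with the robot touching nothing.
It also fails if it takes over 42 s, if anything falls off the work surface, if the arm or the gripper's body presses on something with over 40 N, if the wrist force passes 120 N, or if a joint passes its speed limit or range.

## Robot

A 6-joint arm with a two-finger parallel gripper is mounted at the origin on a cart in front of the work surface, level with it; the furniture and walls round the work are solid. World frame = base frame: x ahead of the robot, y to its left, z up, the work surface at z = 0. Lengths are in m, angles in rad, forces in N, time in s.
With the tool pointing down it reaches from about 0.425 to 0.95 m from the base axis. Payload 3.5 kg.
Tool frame: the origin (TCP) lies on the centre line of the jaws, within the pads' length; the fingertips stand 17 mm ahead of it and the grasp point (between the pads) lies 2 mm behind it; z points along the fingers, y is the direction in which the jaws open and shut (so a half turn about z gives the same grasp; the last joint's range is limited). The gripper opens to 85 mm and grips with 20 to 120 N. Pads are 22 mm wide; open, the fingers measure 114 mm over their backs; the gripper's body (76 mm by 85 mm) begins 54 mm behind the grasp point. The pads swing forward as they close: fully open they stand 13 mm farther back than shut.
Start: joints at [-1.345, 0.286, 1.577, -0, 1.279, -0.15], TCP at [0.248, -0.628, 0.248] pointing down, gripper open.
Joint ranges: [-2.77, 2.77], [-0.9, 2.22], [0.21, 2.48], [-1.53, 4.67], [0.24, 2.81], [-2.84, 2.84]. Speed limits (rad/s): [2.79, 2.79, 3.14, 3.14, 3.14, 3.14].

## Interface

Orientations are given as a unit quaternion [x, y, z, w].
In Python, from bench import ctrl, fingers, planner, vision, spotter gives the robot as it stands. Calls block until the motion is done:
- ctrl.reach(position, orientation): joint-space move of the TCP to a pose.
- ctrl.movel(position, attitude=None, speed=0.15): straight line of the TCP; attitude=None keeps the orientation; speed is the mean speed in m/s.
- ctrl.move_j(angles): joint-space move.
- fingers.move_gripper(opening): finger opening in m; the grip force is fixed at half the most; returns when the fingers have stopped.
- ctrl.hold(seconds).
- planner.solve_ik(position, orientation): joint angles nearest the present ones, or None.
- ctrl.get_state(): the state.
- vision.get_image(name): name is "side" or "top" or "wrist"; returns the picture (480x640x3 uint8, red, green, blue); there is no depth.
- vision.camera_info(name): a dict with "fx", "fy", "cx", "cy" (pixels), "extrinsics" (4x4, takes a point from world to camera coordinates); the wrist camera has in their place "tool_from_camera" (4x4, takes a point from camera to tool coordinates, whose origin is the TCP and whose axes are the flange's). Camera axes: x right, y up, looking along -z (the intrinsics and any distortion apply to the point x, -y, -z); pixel columns grow to the right and rows downward; lengths in m; the calibration is good to about 2 mm. The wrist camera is an equidistant fisheye: a pixel r from the principal point sees the ray r / f radians off the axis. A picture is of the moment at which its call begins: read the wrist's pose just before it. camera_info takes no time and is no camera call.
A pose or a line that the arm cannot do raises ctrl.PlanningError and nothing moves.
- ctrl.sign_off(): hands the job in, once; it reports no verdict.
Trained networks look in the newest picture that a camera, given by its name, has taken for a name from the list of things; names that differ only in an ending like _2 or _b are one class to them, and where a whole thing is asked for, a point or a joint stands for the part that bears it (a point fixed in the world has none). Each returns a list of dicts, best first, with "score" (0 to 1); they miss things now and then, are a little off and sometimes report something else, mostly with a low value. They report only what shows in the picture. A call takes as long as a camera call.
- spotter.look_for(thing, camera): "rect" ([left, top, width, height] in pixels, round what is visible of it).
- spotter.silhouettes(thing, camera): "pixels" (480x640 bool, what is visible of it) and "rect" ([left, top, width, height] in pixels, round what is visible of it).
- spotter.mark_of(thing, camera): "centre" ([column, row] in pixels: a listed point, or the origin of a listed thing).
The state is a dict: "clock": time; "joint_positions": joint angles; "joint_velocities": joint speeds; "tau": joint torques, N m; "position": TCP position; "tcp_rot": TCP orientation; "ft_force": force on the tool from outside, world axes, zero at the start; "ft_torque": the same for the moment, N m; "opening": finger opening in m.
Only numpy, scipy, OpenCV 4.12 (cv2) and the standard library are available. Lean on these libraries where they do the work, as an engineer would, in place of code of your own. Each camera call takes 0.05 s, during which the arm holds its last target. There are 200 camera calls.

## Working session

There is one attempt and no reset: what is moved stays moved. The work goes in short steps, each a Python script; the robot and the scene stay as the last script left them, time stands still between calls to the robot, and variables do not carry over. Pictures are saved under pics/ and viewed, about 8 in all and at most 12, crops included, and the job is handed in when it is done.

```bash
ls; mkdir -p pics; cat > h.py <<'E'
import numpy as np, cv2
from scipy.spatial.transform import Rotation as R
from bench import ctrl, fingers, planner, vision, spotter
def shot(cam, path=None):
    s=ctrl.get_state(); im=vision.get_image(cam)
    if path: cv2.imwrite(path, im[:,:,::-1])
    return im,s
def ray(cam,px,s=None):
    i=vision.camera_info(cam); u=(px[0]-i['cx'])/i['fx']; v=(px[1]-i['cy'])/i['fy']
    if 'tool_from_camera' in i:
        r=np.hypot(u,v); k=np.sin(r)/max(r,1e-9); d=np.array([u*k,-v*k,-np.cos(r)])
        T=np.array(i['tool_from_camera']); Q=R.from_quat(s['tcp_rot']).as_matrix()
        return np.array(s['position'])+Q@T[:3,3], Q@T[:3,:3]@d
    E=np.array(i['extrinsics']); d=np.array([u,-v,-1.]); 
    return -E[:3,:3].T@E[:3,3], E[:3,:3].T@d
def at_z(cam,px,z,s=None):
    o,d=ray(cam,px,s); return o+d*(z-o[2])/d[2]
def tri(rays):
    A=np.zeros((3,3));b=np.zeros(3)
    for o,d in rays:
        d=d/np.linalg.norm(d);P=np.eye(3)-np.outer(d,d);A+=P;b+=P@o
    p=np.linalg.solve(A,b); return p
E
python3 - <<'E'
from h import *
np.set_printoptions(precision=4,suppress=True)
for c in('top','side'):
    i=vision.camera_info(c);print({k:v for k,v in i.items()})
    shot(c,f'pics/{c}0.png')
    for t,z in [('tube_mid',.043),('cradle',0),('mixer',0),('seat',.063),('clip_free',.041),('full_seat',.063),('beaker',0),('cup',0)]:
        for m in spotter.mark_of(t,c)[:2]: print(c,t,round(m['score'],2),np.round(m['centre'],1),at_z(c,m['centre'],z))
print(vision.camera_info('wrist'))
s=ctrl.get_state();print(s['tcp_rot'],s['clock'])
E
```

```text
pics
{'fx': 489.50039506151876, 'fy': 489.50039506151876, 'cx': 319.5243176586778, 'cy': 242.67696338558596, 'extrinsics': array([[ 0.0089, -0.9995, -0.0311,  0.1767],
       [ 0.9874,  0.0039,  0.1585, -0.5495],
       [-0.1583, -0.0321,  0.9869, -0.837 ],
       [ 0.    ,  0.    ,  0.    ,  1.    ]])}
top tube_mid 0.82 [287.4 259.2] [0.5185 0.2381 0.043 ]
top cradle 0.91 [290.4 260.9] [0.5207 0.2366 0.    ]
top mixer 0.57 [465.1 271.1] [ 0.5032 -0.0906  0.    ]
top seat 0.76 [479.7 235.7] [ 0.5593 -0.1018  0.063 ]
top clip_free 0.56 [476.8 240.6] [ 0.5542 -0.1028  0.041 ]
top beaker 0.79 [318.  199.1] [0.641  0.1854 0.    ]
top cup 0.86 [192.8 208.3] [0.6224 0.4282 0.    ]
{'fx': 441.83793149473905, 'fy': 441.83793149473905, 'cx': 320.64156808523745, 'cy': 237.03661142453947, 'extrinsics': array([[-0.9224, -0.3857, -0.0229,  0.5826],
       [ 0.2148, -0.5612,  0.7993, -0.0907],
       [-0.3211,  0.7323,  0.6005, -0.8305],
       [ 0.    ,  0.    ,  0.    ,  1.    ]])}
side tube_mid 0.58 [325.3 281.8] [0.5202 0.2422 0.043 ]
side cradle 0.91 [324.7 294.8] [0.526  0.2329 0.    ]
side mixer 0.91 [384.2 208.7] [ 0.504  -0.0895  0.    ]
side seat 0.77 [367.5 179.4] [ 0.553  -0.1032  0.063 ]
side seat 0.26 [280.8 264. ] [0.6053 0.2475 0.063 ]
side clip_free 0.31 [222.7 355.9] [0.6038 0.4495 0.041 ]
side full_seat 0.91 [406.2 192.9] [ 0.453  -0.0752  0.063 ]
side beaker 0.96 [280.4 261.6] [0.6476 0.1764 0.    ]
side cup 0.72 [225.1 356.3] [0.6234 0.4236 0.    ]
{'fx': 371.64829954431775, 'fy': 371.64829954431775, 'cx': 311.2038515197122, 'cy': 230.2685282213381, 'tool_from_camera': array([[-0.0001,  0.9587,  0.2844,  0.073 ],
       [ 1.    , -0.0001,  0.0004,  0.0004],
       [ 0.0004,  0.2844, -0.9587, -0.1242],
       [ 0.    ,  0.    ,  0.    ,  1.    ]])}
[0.9824 0.1868 0.     0.    ] 0.9
```

View pics/top0.png

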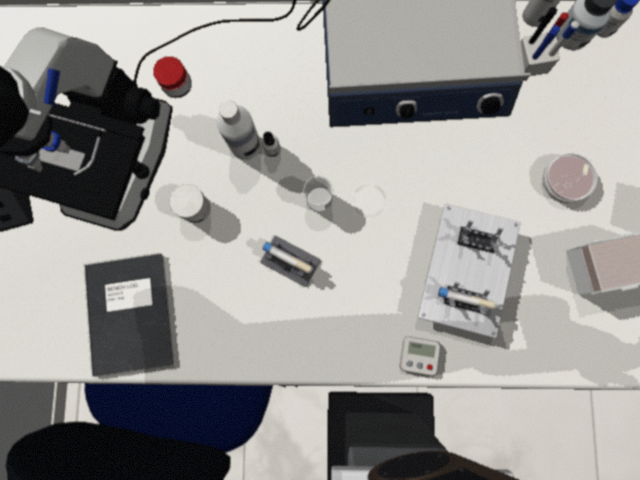

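View pics/side0.png

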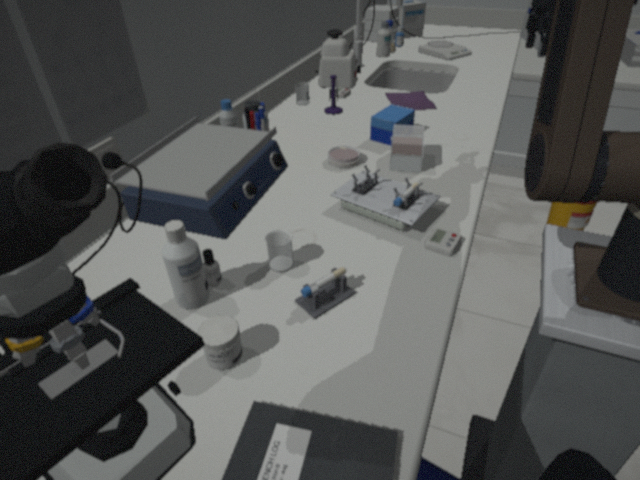

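The top view shows the cradle at about (290,260) with the tube's cap at (267,245). The mixer's empty clip is the far one, at (480,237), and the occupied clip is at (468,297). The beaker is at (318,195) and the cup at (190,205). The side view agrees with this. Next I'll take a close look above the cradle.

```bash
cat >> h.py <<'E'
np.set_printoptions(precision=4,suppress=True)
def quat(t):  # tool x along t (2D), z down
    x=np.array([t[0],t[1],0])/np.hypot(*t); z=np.array([0,0,-1.]); return R.from_matrix(np.c_[x,np.cross(z,x),z]).as_quat()
def axis(thing,cam,z,s=None,n=1):
    """centre and direction (2D) of elongated thing by its mask, on plane z"""
    out=[]
    for m in spotter.silhouettes(thing,cam)[:n]:
        c=cv2.findContours(m['pixels'].astype('uint8'),0,1)[0]; c=max(c,key=cv2.contourArea)[:,0,:]
        w=np.array([at_z(cam,p,z,s)[:2] for p in c],'float32'); out.append((m['score'],cv2.minAreaRect(w),cv2.boxPoints(cv2.minAreaRect(w))))
    return out
E
python3 - <<'E'
from h import *
i=0
for t in [(.51,.86),(-.51,-.86)]:
    for p in [(.52,.238,.2),]: print(t,planner.solve_ik(p,quat(t)))
for t in [(.22,.97),(-.22,-.97)]: print(t,planner.solve_ik((.556,-.103,.2),quat(t)))
print(axis('tube_mid','top',.043))
E
```

```text
(0.51, 0.86) [ 0.2519  0.1057  1.8778 -0.      1.158   0.7871]
(-0.51, -0.86) [ 0.2519  0.1057  1.8778 -0.      1.158  -2.3545]
(0.22, 0.97) [-0.3626  0.0916  1.8931 -0.      1.1568 -0.1395]
(-0.22, -0.97) None
[(0.84, ((0.521841824054718, 0.2382013499736786), (0.10036244243383408, 0.016663888469338417), 62.09135055541992), array([[0.491 , 0.1978],
       [0.5057, 0.19  ],
       [0.5527, 0.2786],
       [0.538 , 0.2864]], dtype=float32))]
```

```bash
python3 - <<'E'
from h import *
t=(.468,.884)
ctrl.reach((.52,.238,.19),quat(t))
im,s=shot('wrist','pics/w1.png')
print(s['clock'],s['position'])
for n,z in [('tube_mid',.043),('cradle',0)]:
    for m in spotter.mark_of(n,'wrist')[:2]: print(n,m['score'],m['centre'],at_z('wrist',m['centre'],z,s))
print(axis('tube_mid','wrist',.043,s))
E
```

```text
4.1333 [0.5204 0.2374 0.1901]
tube_mid 0.65 [311.7, 216.5] [0.5228 0.2396 0.043 ]
cradle 0.62 [310.5, 204.3] [0.5218 0.24   0.    ]
[]
```

View pics/w1.png

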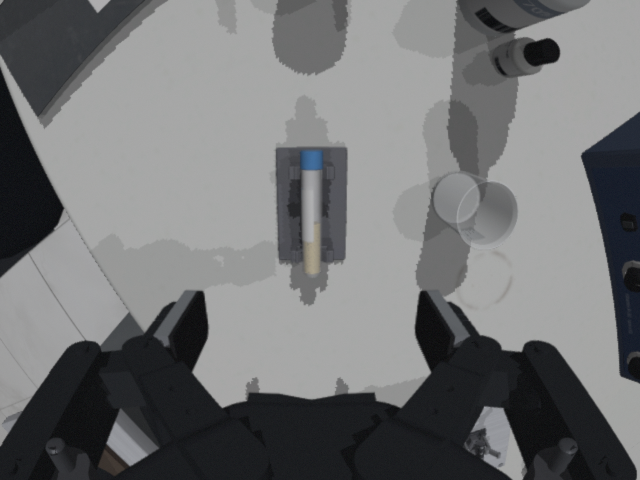

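The wrist view shows the tube running straight up the image, from the cap end at (312,150) to the tail at (313,277). It is between the V rests and clear of the beaker.

```bash
python3 - <<'E'
from h import *
s=ctrl.get_state()
a=at_z('wrist',(312,150),.043,s);b=at_z('wrist',(313,277),.043,s)
print(a,b,(a+b)/2,np.linalg.norm(a-b))
t=(a-b)[:2];t/=np.linalg.norm(t);print(t)
c=((a+b)/2)[:2]
c=(c+np.array([.5228,.2396]))/2
print(c)
q=quat(t)
ctrl.movel((*c,.10),q,.15)
ctrl.movel((*c,.043),q,.1)
fingers.move_gripper(.005)
s=ctrl.get_state();print(s['clock'],s['opening'],s['ft_force'],s['position'])
ctrl.movel((*c,.16),q,.15)
im,s=shot('wrist','pics/w2.png');print(s['clock'],s['opening'],s['ft_force'],s['position'])
E
```

```text
[0.5462 0.2839 0.043 ] [0.5003 0.1956 0.043 ] [0.5232 0.2397 0.043 ] 0.09953207400568011
[0.461  0.8874]
[0.523  0.2397]
6.4583 0.013390777022915286 [-4.6008  1.8558  5.5583] [0.5221 0.2402 0.0433]
7.3917 0.01363242117651827 [-0.3329 -0.6118 -0.8255] [0.5224 0.2393 0.1587]
```

View pics/w2.png

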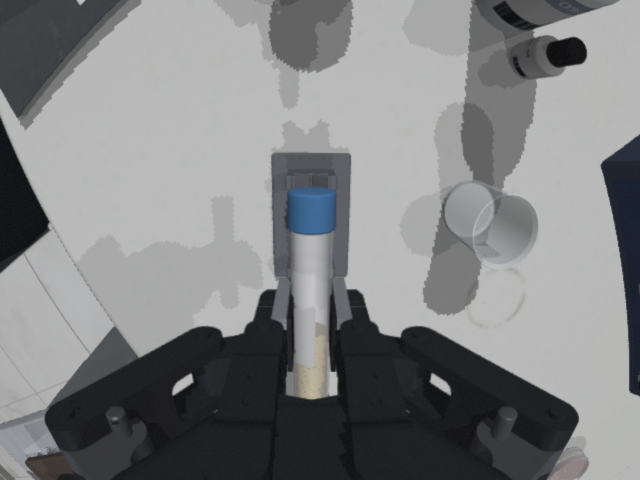

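The tube is held at mid-length, aligned with the tool, with the cap rim at (312,188). Next I'll look at the empty clip from an offset position so the held tube doesn't hide it.

```bash
python3 - <<'E'
from h import *
t=np.array([.22,.975]);t/=np.linalg.norm(t)
s0=np.array([.556,-.103])
ctrl.reach((*(s0-.09*t),.20),quat(t))
im,s=shot('wrist','pics/w3.png')
print(s['clock'],s['position'],s['opening'])
for n,z in [('seat',.063),('clip_free',.041),('full_seat',.063),('mixer',0)]:
    for m in spotter.mark_of(n,'wrist')[:2]: print(n,m['score'],m['centre'],at_z('wrist',m['centre'],z,s))
E
```

```text
9.0333 [ 0.5363 -0.1899  0.1997] 0.013599897698403227
clip_free 0.87 [311.3, 99.8] [ 0.5568 -0.1019  0.041 ]
full_seat 0.74 [165.1, 95.3] [ 0.4549 -0.072   0.063 ]
mixer 0.81 [247.5, 102.7] [ 0.5032 -0.0887  0.    ]
```

View pics/w3.png

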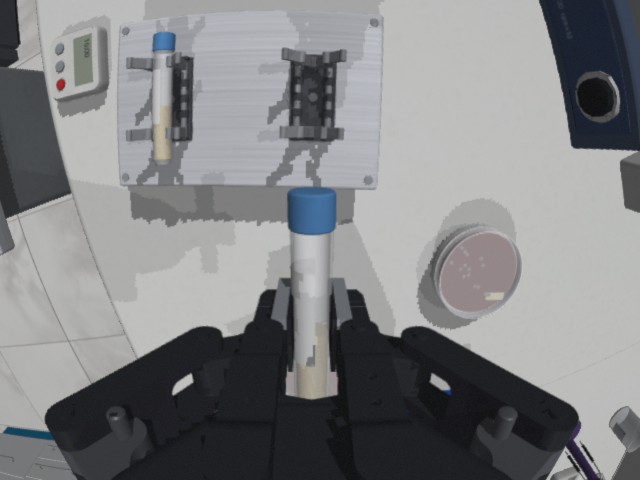

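The wrist view shows the deck with the empty clip at about (312,96) and the occupied clip's tube from (164,33) to (161,159). The lip tips are at (283,54), (346,56), (281,133) and (342,134). The deck corners are at about (120,26), (382,14), (378,188) and (121,186).

```bash
python3 - <<'E'
from h import *
s=ctrl.get_state()
P=lambda px,z:at_z('wrist',px,z,s)[:2]
A,B,C,D=[P(p,.041) for p in [(125,32),(374,22),(370,181),(126,178)]]
print('screws',np.linalg.norm(A-B),np.linalg.norm(C-D),np.linalg.norm(A-D),np.linalg.norm(B-C),'mid',(A+B+C+D)/4)
ang=lambda v:np.degrees(np.arctan2(v[1],v[0]))
print('deck x angles',ang(B-A),ang(C-D),'y',ang(A-D)-90,ang(B-C)-90)
L=[P(p,.083) for p in [(283,54),(346,56),(281,133),(342,134)]]
print('lips',sum(L)/4,ang(L[0]-L[2])-90,ang(L[1]-L[3])-90,np.linalg.norm(L[0]-L[1]),np.linalg.norm(L[0]-L[2]))
T=[P(p,.063) for p in[(164,33),(161,159)]];print('full',sum(T)/2,ang(T[0]-T[1])-90,np.linalg.norm(T[0]-T[1]))
# top/side refs
for c in('top','side'):
    shot(c)
    for n,z in [('full_seat',.063),('seat',.063),('mixer',0)]:
        for m in spotter.mark_of(n,c)[:1]: print(c,n,m['score'],at_z(c,m['centre'],z))
# held cap end
o,d=ray('wrist',(312,188),s);print('cap rim tool x', [ (np.linalg.norm((o+d*(z-o[2])/d[2]-s['position'])[:2])) for z in (s['position'][2]+.0097,s['position'][2]+.002)])
E
```

```text
screws 0.19979690435864428 0.20052835635194094 0.12343710831120551 0.12470785801352305 mid [ 0.5053 -0.0875]
deck x angles -13.916160173956234 -14.278558046706806 y -13.893281952222779 -13.559297348304185
lips [ 0.5583 -0.101 ] -14.253606687401358 -15.29490081756471 0.04017562172544138 0.0519018099949133
full [ 0.4518 -0.0711] -15.121097572182336 0.09485893011083102
top full_seat 0.84 [ 0.445  -0.0724  0.063 ]
top seat 0.75 [ 0.5625 -0.1051  0.063 ]
top mixer 0.91 [ 0.4978 -0.0912  0.    ]
side full_seat 0.84 [ 0.4458 -0.0647  0.063 ]
side seat 0.71 [ 0.5552 -0.0994  0.063 ]
side mixer 0.86 [ 0.4971 -0.0801  0.    ]
cap rim tool x [np.float64(0.05222795149829063), np.float64(0.05087502692382182)]
```

```bash
python3 - <<'E'
from h import *
a=np.radians(14.0);t=np.array([np.sin(a),np.cos(a)]);q=quat(t)
c=np.array([.5585,-.1009])-.001*t
ctrl.reach((*c,.125),q)
ctrl.movel((*c,.086),q,.08)
ctrl.hold(.1); f0=np.array(ctrl.get_state()['ft_force'])
z=.086
while z>.073:
    z-=.001; ctrl.movel((*c,z),q,.03)
    s=ctrl.get_state(); f=np.array(s['ft_force'])-f0
    print(round(z,4),round(s['position'][2],4),f)
    if f[2]>1.2: break
print(s['clock'],s['position'])
shot('wrist','pics/w4.png')
E
```

```text
0.085 0.0853 [-1.1066  0.4279 -0.6267]
0.084 0.0839 [-0.5471  0.5103 -0.2752]
0.083 0.0829 [-0.8945 -0.3461 -0.0485]
0.082 0.0819 [-0.2105  0.9389 -0.387 ]
0.081 0.0809 [-0.3468  0.1626 -0.6542]
0.08 0.0799 [-1.0395 -0.5453 -0.0731]
0.079 0.0789 [-0.771   0.9077 -0.6278]
0.078 0.0786 [-2.8926  1.5567  3.3488]
12.9667 [ 0.5584 -0.1019  0.0786]
```

View pics/w4.png

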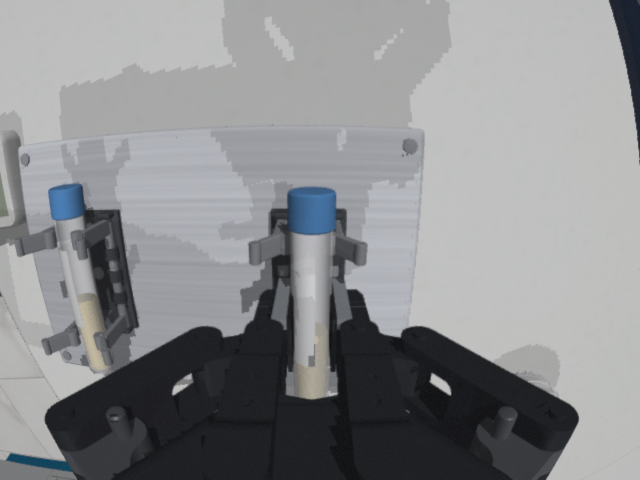

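Contact came at TCP z = 0.0787, as expected. The tube at (311,210) sits centred between the lips (250 to 366). I'll release it, rise and check.

```bash
python3 - <<'E'
from h import *
a=np.radians(14.0);t=np.array([np.sin(a),np.cos(a)]);q=quat(t)
fingers.move_gripper(.036)
s=ctrl.get_state();print(s['clock'],s['opening'],s['ft_force'])
p=s['position']
ctrl.movel((p[0],p[1],.135),q,.12)
ctrl.reach((*(np.array([.5585,-.1009])-.03*t),.20),q)
im,s=shot('wrist','pics/w5.png')
print(s['clock'],s['position'])
for m in spotter.mark_of('tube_mid','wrist')[:2]: print(m['score'],m['centre'],at_z('wrist',m['centre'],.077,s))
E
```

```text
13.3667 0.03625156268139747 [ 0.5436  0.3229 -0.1153]
14.375 [ 0.5515 -0.1306  0.2007]
0.81 [307.8, 187.9] [ 0.5572 -0.1023  0.077 ]
```

View pics/w5.png

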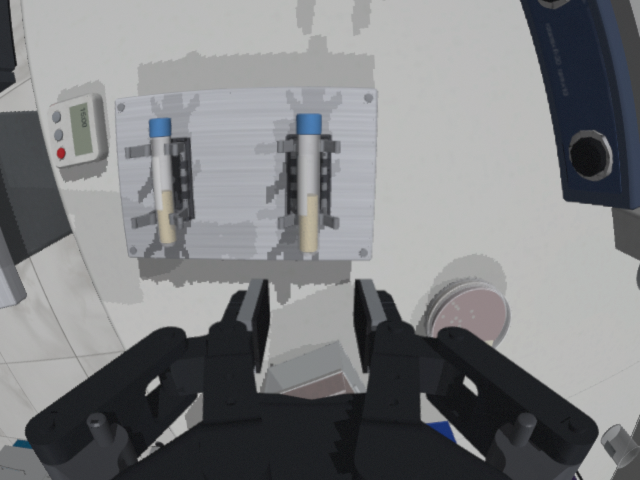

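The tube lies on both jaw pairs, from the cap end at (309,113) to the tail at (310,253). The lips are at rows of about 147 and 221. I'll check the centring numerically.

```bash
python3 - <<'E'
from h import *
s=ctrl.get_state();P=lambda px,z:at_z('wrist',px,z,s)[:2]
a=P((309,113),.077);b=P((310,253),.077);print('tube',(a+b)/2,np.linalg.norm(a-b),np.degrees(np.arctan2(a[0]-b[0],a[1]-b[1])))
L=[P(p,.083) for p in [(278,147),(340,147),(276,222),(338,222)]];print('clip',sum(L)/4)
A,B,C,D=[P(p,.041) for p in [(121,107),(368,98),(363,253),(133,251)]];print('deck',(A+B+C+D)/4, np.linalg.norm(A-B))
for p in [(133,251)]:print(np.linalg.norm(C-D))
F=[P(p,.063) for p in[(159,119),(167,242)]];print('full',sum(F)/2)
E
```

```text
tube [ 0.5569 -0.0989] 0.09602742072084376 13.660238009455082
clip [ 0.5563 -0.0976]
deck [ 0.5031 -0.0851] 0.1974481769177513
0.19773764963234092
full [ 0.4504 -0.0705]
```

The tube is centred to within 1 mm of the deck-based seat. Now I'll close the fingers and press.

```bash
python3 - <<'E'
from h import *
a=np.radians(14.0);t=np.array([np.sin(a),np.cos(a)]);q=quat(t)
c=(.5584,-.1012)
fingers.move_gripper(0.0)
ctrl.reach((*c,.125),q)
ctrl.movel((*c,.107),q,.08); ctrl.hold(.1); f0=np.array(ctrl.get_state()['ft_force'])
z=.107
while z>.0835:
    z-=.001; ctrl.movel((*c,z),q,.03)
    s=ctrl.get_state(); f=np.array(s['ft_force'])-f0
    print(round(z,4),round(s['position'][2],4),f.round(1))
    if f[2]>(14 if z<.093 else 22): break
print(s['clock'],s['opening'],s['position'])
ctrl.movel((*c,.14),q,.1)
ctrl.reach((*(np.array([.5585,-.1009])-.03*t),.20),q)
im,s=shot('wrist','pics/w6.png');print(s['clock'])
for m in spotter.mark_of('tube_mid','wrist')[:2]: print(m['score'],m['centre'],at_z('wrist',m['centre'],.063,s))
E
```

```text
0.106 0.1062 [-0.8  0.1  0.8]
0.105 0.1049 [0.7 0.1 0.3]
0.104 0.1039 [ 0.4 -0.1  0.8]
0.103 0.1029 [ 0.2  0.3 -0.2]
0.102 0.1019 [-0.1  0.5  0.3]
0.101 0.1011 [ 0.8 -0.2  0.1]
0.1 0.1009 [-1.8 -0.3  5.5]
0.099 0.1002 [-2.9  1.9  7.3]
0.098 0.0986 [-3.5  1.   8.1]
0.097 0.0972 [-2.5  1.1  5.1]
0.096 0.0962 [-2.   1.4  5.2]
0.095 0.0952 [-1.5  0.   5.5]
0.094 0.0937 [0.1 0.2 1.5]
0.093 0.0922 [ 0.2 -0.1  0.4]
0.092 0.0919 [0.5 0.7 0.9]
0.091 0.0913 [-0.4  0.5  2.9]
0.09 0.0905 [0.4 0.8 5.6]
0.089 0.0883 [ 0.2 -0.6  0.5]
0.088 0.0877 [-1.5  0.1  2.5]
0.087 0.0876 [-2.9  0.1  6.1]
0.086 0.0875 [-3.8  1.5 11. ]
0.085 0.0874 [-6.3  1.5 14.6]
21.3 6.597546461122348e-05 [ 0.5585 -0.1014  0.0874]
22.375
0.6 [310.5, 183.3] [ 0.5593 -0.102   0.063 ]
```

View pics/w6.png

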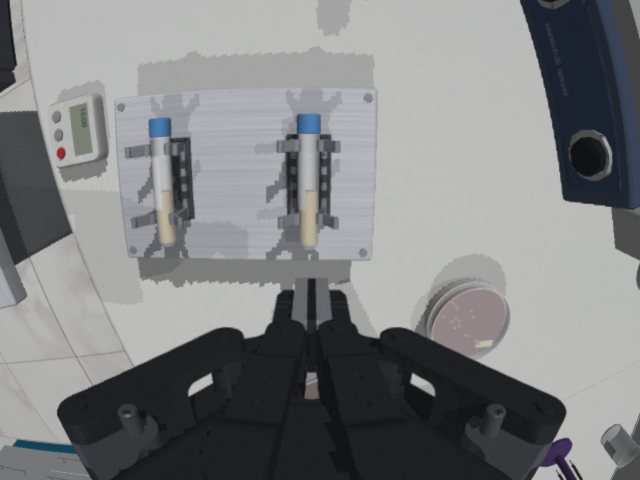

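The press met 5–8 N while the jaws spread, then a rigid stop at TCP z = 0.0875 against 0.0877 expected. The tube now spans (309,113) to (309,246). I'll check that it is level and the jaws are shut with a zoomed crop.

```bash
python3 - <<'E'
from h import *
s=ctrl.get_state();P=lambda px,z:at_z('wrist',px,z,s)[:2]
a=P((309,113),.063);b=P((309,246),.063);print((a+b)/2,np.linalg.norm(a-b))
E=P((309,113),.077);print('cap if high',E-b,np.linalg.norm(E-b))
F=[P(p,.063) for p in[(159,118),(167,245)]];print('full',sum(F)/2,np.linalg.norm(F[0]-F[1]))
im=cv2.imread('pics/w6.png')[85:270,105:385]
s_,_=shot('side'); sd=s_[150:240,320:460,::-1]
o=np.zeros((600,800,3),'uint8');o[:370,:560]=cv2.resize(im,(560,370),interpolation=2)
o[370:370+225,:350]=cv2.resize(sd,(350,225),interpolation=2)
b5=cv2.imread('pics/w5.png')[100:260,260:360];b6=cv2.imread('pics/w6.png')[100:260,260:360]
o[370:600,400:544]=cv2.resize(b5,(144,230));o[370:600,560:704]=cv2.resize(b6,(144,230))
cv2.imwrite('pics/c7.png',o)
for c in('side','top'):
  if c=='top': shot(c)
  for n in('beaker','cup'):
    m=spotter.mark_of(n,c)[0];print(c,n,at_z(c,m['centre'],0))
E
```

```text
[ 0.5567 -0.0985] 0.09611503938490976
cap if high [0.0234 0.0928] 0.09571790283465163
full [ 0.4502 -0.0714] 0.09721833112834244
side beaker [0.638  0.1815 0.    ]
side cup [0.6215 0.4261 0.    ]
top beaker [0.637  0.1831 0.    ]
top cup [0.621  0.4246 0.    ]
```

View pics/c7.png

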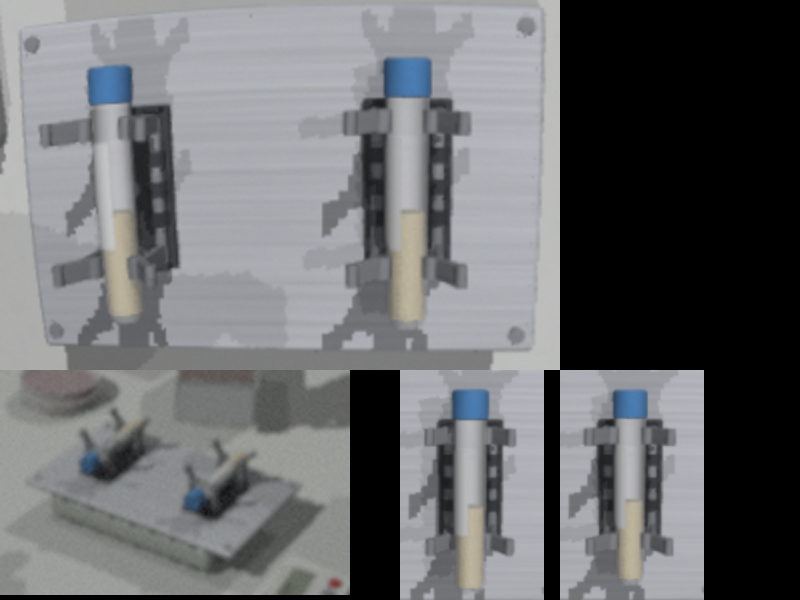

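The crop shows the tube between closed lips at both pairs. Cap and tail both shrank from before the press, and in the side view it sits as low and level as the reference tube. The robot is clear, so I'm handing it in.

```bash
python3 - <<'E'
from h import *
ctrl.sign_off(); print(ctrl.get_state()['clock'])
E
```

```text
the job is handed in; nothing more can be done
the job is handed in; nothing more can be done
```

The tube is in the empty (far) clip and fully home, and the job is handed in at about 22.5 s on the robot's clock. I gripped the tube at its middle in the cradle, laid it across the open jaws and released it there. I then pressed it down with the closed fingertips.

- **Placing:** before the press, the tube lay on both jaw pairs. Its centre was within 1 mm of the seat worked out from the deck, and within about 1.5 mm of the clip lips.
- **Press:** it resisted with 5–8 N while the jaws spread, then gave way in two steps. It stopped rigidly at TCP z = 0.0875 m, against 0.0877 m expected. The press peaked at about 15 N.
- **Final look:** the wrist view shows the tube level and centred, with the jaw lips closed on it at both pairs. In the side view it sits as low as the tube in the other clip. I had no direct reading of the jaw angles.
- **Bystanders:** the final beaker and cup positions match the first ones to within 1 cm, which is about the spread of these measurements. Nothing came near them.
- **Disagreements:** the side, top and wrist cameras differed by up to about 7 mm on the seat. I relied on the close wrist views, which the contact heights supported.

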